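Hold the loose slat on the log crate for screwing

ROBOT

A 6-joint arm with a two-finger parallel gripper is mounted at the origin on the work surface. World frame = base frame: x ahead of the robot, y to its left, z up, the work surface at z = 0. Lengths are in mm, angles in rad, forces in N, time in s.
With the tool pointing down it reaches from about 425 to 925 mm from the base axis. Payload 12.5 kg.
Tool frame: the origin (TCP) lies between the finger pads; the fingertips stand 22 mm ahead of it and the grasp point (between the pads) lies 3 mm ahead of it; z points along the fingers, y is the line along which they close (so a half turn about z gives the same grasp; the last joint's range is limited). The gripper opens to 85 mm and grips with 20 to 120 N. Pads are 22 mm wide; open, the fingers measure 114 mm over their backs; the gripper's body (76 mm by 85 mm) begins 54 mm behind the grasp point. The pads swing forward as they close: fully open they stand 13 mm farther back than shut.
Start: joints at [1.14, 0.491, 1.559, -0, 1.092, -0.106], TCP at [199.432, 592.342, 253.327] pointing down, gripper open.
Joint ranges: [-3.1, 3.1], [-0.84, 2.19], [0.05, 2.79], [-1.13, 4.28], [0.06, 2.93], [-2.69, 2.69]. Speed limits (rad/s): [2.22, 2.22, 2.79, 3.14, 3.14, 3.14].

INTERFACE

Orientations are given as a rotation vector (axis times angle).
In Python, from rig import telemetry, eyes, job gives the robot as it stands.
- The arm moves only by the tool apply_moves, never from a script. Its argument "motion" is a list of rows, each a list of 7 numbers: the shift along the tool's x, y, z in cm, then the turn, a rotation vector about the tool's x, y, z in degrees, then the closure in counts, from 0 (fully open) to 255 (shut). In form: [[dx, dy, dz, ax, ay, az, fingers], ...]. A call has 1 to 20 rows; each row is the pose to reach, as a shift and turn from the pose commanded when the call began, along the tool's axes at that moment; what a row does not reach only later rows make up. A row lasts 1/10 s, in which the tool goes at most 50 mm and 8.59 degrees, less where a joint would pass 70% of its speed; a pose out of reach is approached as far as the arm can. A call with a gripper value outside its range is refused whole. The fingers move at their own pace and stop on an object; "force" is the grip in N (left out, the last holds). Time passes only in rows, so rows that repeat a pose let the fingers close. It gives the time, the measured TCP pose, the force, the opening and the grip force at its end, in the units of the state.
- telemetry.state(): the state, without advancing time (a new reading comes with each control period).
- eyes.grab_frame(name): name is "side" or "top" or "wrist"; returns a dict with "frame" (480x640x3 uint8, red, green, blue), "fovy" (degrees; the focal length in pixels is half the picture's height over the tangent of half this angle, whatever the lens; pixels are square), "cx", "cy" (the principal point, pixels), "dist_coeffs" ([k1, k2, p1, p2, k3] as OpenCV has them; the pictures are not rectified), "world_from_camera" (4x4, takes a point from camera to world coordinates). Camera axes: x right, y down, z forward; pixel columns grow to the right and rows downward; lengths in mm; the calibration is good to about 2 mm. A picture is of the moment at which its call begins. There is no depth.
- job.job_done(): hands the job in; it is judged then, once.
Trained networks look in a picture, given as the dict that the camera call returned (one of the last four; its "shot" number tells which), for a name from the list of things; names that differ only in an ending like _2 or _b are one class to them, and where a whole thing is asked for, a point or a joint stands for the part that bears it (a point fixed in the world has none). Each returns a list of dicts, best first, with "conf" (0 to 1); they miss things now and then, are a little off and sometimes report something else, mostly with a low value. They report only what shows in the picture. A call takes as long as a camera call.
- eyes.recognise(picture, thing): "point" ([x, y, z] in mm, in world coordinates, good to about 4 mm: the middle of the surface that is visible of it).
- eyes.regions_of(picture, thing): "mask" (480x640 bool, what is visible of it).
The state is a dict: "clock": time; "joint_pos": joint angles; "dq": joint speeds; "effort": joint torques, N m; "tool_pos": TCP position; "tcp_rot": TCP orientation; "wrist_force": force on the tool from outside, world axes, zero at the start; "wrist_torque": the same for the moment, N m; "grip_width": opening from 0.0 (shut) to 1.0 (fully open); "grasp_force": force on a finger pad.
Only numpy, scipy, OpenCV 4.12 (cv2) and the standard library are available. Lean on these libraries where they do the work, as an engineer would, in place of code of your own. Each camera call takes 0.05 s, during which the arm holds its last target. There are 200 camera calls.

TASK

The top front slat has come off the log crate by the hearth and stands on its edge in front of it; be my third hand while I screw it back on. Pick it up and hold it in its old place across the front of the two front posts, level, its top edge flush with the tops of the posts and its ends flush with the crate's sides, pressed squarely against both posts with a gentle, steady push of about 10 N, without banging it. Finish while still gripping and pressing it there; leave the candles, the pine cone and the screwdriver alone.

Things in the scene. Friction and masses are not known exactly. Their poses are not given: they have to be found in the camera images.
- slat: The loose slat: a plain pine board 16 mm thick (its x), 300 mm long (its y), 50 mm high (its z), about 0.13 kg, a small empty screw hole near each end. Stands on its long edge on the hearth before the crate, a broad face roughly towards it; either broad face may go to the posts. Origin: centre of its underside, 50 mm below its top edge.
- crate: The log crate: open-topped pine box 300 mm wide (its y), 272 mm deep (its x), 190 mm high, heavy with logs, does not move. Origin: centre of its underside, on the hearth; +x runs from front to back, so its front faces -x, roughly the robot. Logs behind the slat's place reach 90 mm up (150 mm towards the back).
- post_left: Front post on the crate's +y side: square pine bar 22 x 22 mm, front face at crate x = -120 mm, top 190 mm above the hearth. Origin: centre of its lower end, 6 mm above the hearth, at crate x = -109 mm, y = 125 mm. The posts' inner faces are 228 mm apart, with room for a finger between and behind the slat.
- post_right: The same on the crate's -y side, at crate x = -109 mm, y = -125 mm. Lower down, two slats like the loose one are still screwed to both posts; their outer faces are at crate x = -136 mm and the upper one's top edge is 123 mm above the hearth. The place above it, 140 to 190 mm up, is empty.
- seat (a point): The point where the slat's origin (centre of its underside edge) lies when it is in place: crate x = -128 mm, y = 0, 140 mm above the hearth. Axes as the crate's: the push is along its +x.
- candle_tall: A cream pillar candle (battery light), 74 mm across, 150 mm high, standing to one side. Origin: centre of its underside.
- candle_short: The same, 90 mm high, standing to the other side.
- pinecone: A brown pine cone standing upright, 74 mm across, 74 mm high. Origin: centre of its underside.
- screwdriver: A screwdriver 200 mm long lying on the hearth. Origin: under its middle.

How it is judged:
By the outcome, as a careful person would: the job done as asked, in the order asked, and still so for the second after the job is handed in, while the arm keeps its last pose, push and grip.
It also fails if it takes over 48 s, if anything falls off the work surface, if the arm or the gripper's body presses on something with over 40 N, if the wrist force passes 120 N, or if a joint passes its speed limit or range.

## Working session

There is one attempt and no reset: what is moved stays moved. The work goes in short steps, Python scripts to look and compute and a tool call to move; the robot and the scene stay as the last step left them, time stands still between calls to the robot, and variables do not carry over. Pictures are saved under pics/ and viewed, at most 10 in all, crops included, and the job is handed in when it is done.

Besides the shell and the picture viewer there is one more tool, called in YAML: its name, and indented under it one key for each argument. apply_moves: Moves the arm, as the interface text tells. Its arguments: {"type":"object","properties":{"motion":{"type":"array"},"force":{"type":"number"}},"required":["motion"]}

```bash
ls; mkdir -p pics; python3 - <<'E'
from rig import telemetry, eyes, job
import cv2, numpy as np
print(telemetry.state())
fs={}
for n in ("side","top"):
    f=eyes.grab_frame(n); fs[n]=f
    cv2.imwrite(f"pics/{n}0.png",f["frame"][:,:,::-1])
    print(n,f["fovy"],f["cx"],f["cy"],f["dist_coeffs"],np.round(f["world_from_camera"],3).tolist())
    for t in ("slat","crate","post_left","post_right","candle_tall","candle_short","pinecone","screwdriver"):
        r=eyes.recognise(f,t); print(t,[(np.round(d["point"]).tolist(),round(d["conf"],2)) for d in r[:3]])
E
```

```text
pics
{'clock': 0.0, 'joint_pos': array([ 1.14041585e+00,  4.91564392e-01,  1.55945182e+00,  4.36811108e-05,
        1.09169806e+00, -1.05624589e-01]), 'dq': array([ 0.00010714, -0.00187826, -0.00013543,  0.00080923,  0.00212251,
        0.0011493 ]), 'effort': array([-2.50445613e-03, -6.18451023e+01, -2.61597294e+01, -1.93353671e-04,
        4.01662808e-03,  5.16852856e-05]), 'tool_pos': array([199.32368221, 592.15237805, 252.72390511]), 'tcp_rot': array([-5.07863718e-01, -3.09993147e+00,  1.68265503e-03]), 'wrist_force': array([0.11131547, 0.34215269, 1.16298207]), 'wrist_torque': array([-0.04565269, -0.02906683,  0.02547297]), 'grasp_force': 0.0, 'grip_width': 0.9978077340833444}
side 53.880748286687876 323.59149836425144 243.2189239220998 [-0.04819801  0.          0.          0.          0.        ] [[0.856, -0.347, 0.383, 120.982], [-0.517, -0.568, 0.64, -701.59], [-0.005, -0.746, -0.666, 836.803], [0.0, 0.0, 0.0, 1.0]]
slat [([430.0, -111.0, 50.0], 0.92)]
crate [([754.0, -70.0, 119.0], 0.94)]
post_left [([632.0, 41.0, 155.0], 0.76), ([314.0, 384.0, 22.0], 0.6)]
post_right [([676
[... 160 characters left out ...]
ewdriver [([312.0, 379.0, 18.0], 0.91)]
top 45.50198251434664 317.5482105607519 234.84752698321165 [0.02973978 0.         0.         0.         0.        ] [[0.011, -0.981, 0.195, 278.836], [-1.0, -0.009, 0.014, 26.858], [-0.012, -0.195, -0.981, 1386.761], [0.0, 0.0, 0.0, 1.0]]
slat [([437.0, -85.0, 51.0], 0.79)]
crate [([774.0, -55.0, 119.0], 0.95)]
post_left [([623.0, 50.0, 189.0], 0.55)]
post_right [([680.0, -190.0, 168.0], 0.57)]
candle_tall [([534.0, -362.0, 144.0], 0.56)]
candle_short [([527.0, 404.0, 77.0], 0.8), ([439.0, -84.0, 51.0], 0.52), ([535.0, -360.0, 140.0], 0.22)]
pinecone [([361.0, -337.0, 48.0], 0.78), ([773.0, -54.0, 120.0], 0.3)]
screwdriver [([314.0, 390.0, 23.0], 0.7)]
```

View pics/side0.png

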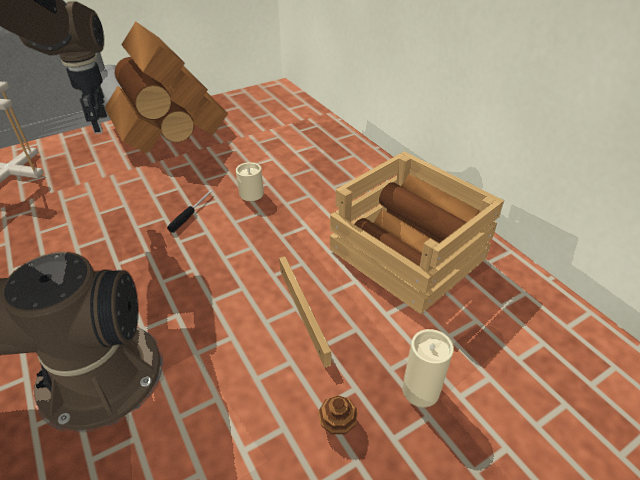

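View pics/top0.png

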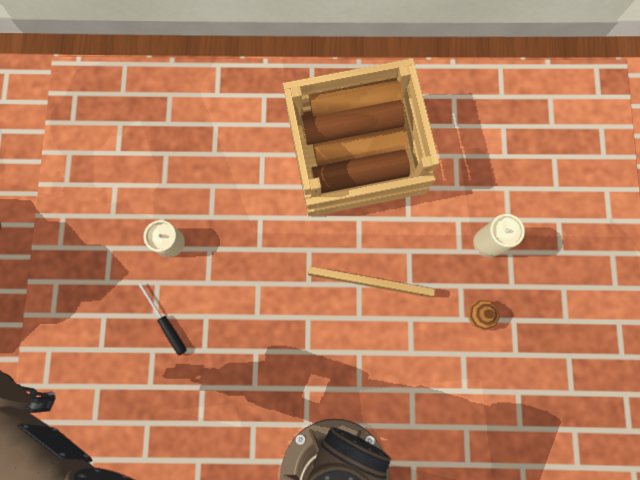

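The side view shows the slat from (283,260) to (327,362), the crate behind it, and the candles and pine cone clear of the path. In the top view the slat runs (309,270)–(434,292), with the crate's front edge from about (308,210) to (437,185). Next I fit models to the masks.

```bash
cat > h.py <<'E'
import numpy as np, cv2
from scipy.optimize import least_squares
from rig import telemetry, eyes, job
def box(x0,x1,y0,y1,z0,z1): return np.array([[x,y,z] for x in(x0,x1) for y in(y0,y1) for z in(z0,z1)],float)
SLAT=box(-8,8,-150,150,0,50)
CRATE=np.vstack([box(-136,136,-150,150,6,123),box(-120,136,-150,150,123,190)])
def K(f):
    fl=240/np.tan(np.radians(f["fovy"])/2); return np.array([[fl,0,f["cx"]],[0,fl,f["cy"]],[0,0,1]])
def proj(f,P):
    T=np.linalg.inv(f["world_from_camera"]); 
    return cv2.projectPoints(np.asarray(P,float).reshape(-1,3),cv2.Rodrigues(T[:3,:3])[0],T[:3,3],K(f),np.array(f["dist_coeffs"],float))[0].reshape(-1,2)
def place(M,p,z=0):
    c,s=np.cos(p[2]),np.sin(p[2]); return M@np.array([[c,-s,0],[s,c,0],[0,0,1]]).T+[p[0],p[1],z]
def contour(m):
    c=max(cv2.findContours(m.astype(np.uint8),cv2.RETR_EXTERNAL,cv2.CHAIN_APPROX_NONE)[0],key=cv2.contourArea)
    return c.reshape(-1,2).astype(float)
def fit(obs,M,p0):
    def res(p):
        r=[]
        for f,c in obs:
            h=cv2.convexHull(proj(f,place(M,p)).astype(np.float32))
            r+=[cv2.pointPolygonTest(h,(float(a),float(b)),True)-.5 for a,b in c]
        return r
    s=least_squares(res,p0,loss="soft_l1",x_scale=[1,1,.01],diff_step=1e-4)
    return s.x,np.median(np.abs(s.fun))
E
python3 - <<'E'
from h import *
import pickle
O={"slat":[],"crate":[]}
for n in("side","top"):
    f=eyes.grab_frame(n)
    for t in O:
        c=contour(eyes.regions_of(f,t)[0]["mask"])
        if t=="crate": c=cv2.convexHull(c.astype(np.float32)).reshape(-1,2) if 0 else c
        O[t].append((f,c))
for t,M,p0 in(("slat",SLAT,[437,-85,-.17]),("crate",CRATE,[770,-55,.17])):
    for o in(O[t][:1],O[t][1:],O[t]):
        p,e=fit(o,M,p0); print(t,np.round(p,4),np.degrees(p[2]).round(2),e.round(2))
    for f,c in O[t]:
        im=f.setdefault("im",f["frame"][:,:,::-1].copy())
        for q in proj(f,place(M,p)): cv2.circle(im,tuple(int(v) for v in q.round()),1,(255,0,0),-1)
        cv2.polylines(im,[c.astype(int)],True,(0,255,0),1) if 0 else None
a=O["slat"][0][0]["im"][130:390,240:540]; b=O["slat"][1][0]["im"][40:310,270:470]
w=np.zeros((600,800,3),np.uint8)
a=cv2.resize(a,None,fx=1.5,fy=1.5); b=cv2.resize(b,None,fx=1.7,fy=1.7)
w[:a.shape[0],:a.shape[1]]=a; w[:b.shape[0],455:455+b.shape[1]]=b
cv2.imwrite("pics/fit.png",w)
E
```

```text
slat [ 4.368719e+02 -7.927560e+01 -1.674000e-01] -9.59 0.34
slat [ 4.377664e+02 -7.910660e+01 -1.685000e-01] -9.65 0.26
slat [ 4.374025e+02 -7.901040e+01 -1.685000e-01] -9.65 0.31
crate [ 7.636512e+02 -5.029240e+01  2.143000e-01] 12.28 0.52
crate [ 7.636804e+02 -4.712840e+01  2.037000e-01] 11.67 0.39
crate [ 7.638368e+02 -4.806920e+01  2.063000e-01] 11.82 0.48
```

View pics/fit.png

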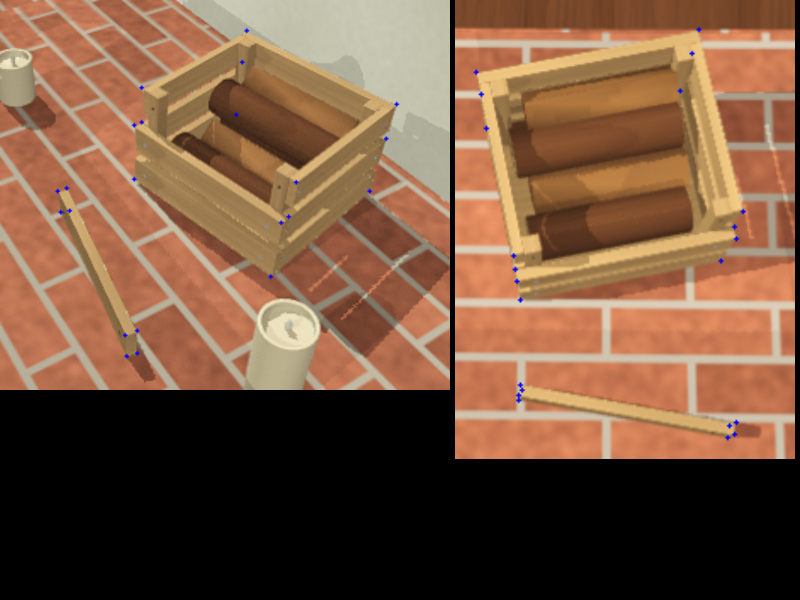

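The overlay matches the picture: crate corners and slat ends land on the blue model points. Next I work out the approach above the slat.

```bash
cat >> h.py <<'E'
from scipy.spatial.transform import Rotation as R
def down(yaw,near=None):
    "tool z down, tool y along (cos yaw, sin yaw), sign nearest to 'near'"
    c=[]
    for s in(1,-1):
        y=np.array([np.cos(yaw),np.sin(yaw),0])*s; z=np.array([0,0,-1.]); c.append(R.from_matrix(np.c_[np.cross(y,z),y,z]))
    return min(c,key=lambda r:(near.inv()*r).magnitude()) if near is not None else c[0]
def rows(wps):
    s=telemetry.state(); p=s["tool_pos"]; r0=R.from_rotvec(s["tcp_rot"])
    print("t",round(s["clock"],2),"tcp",p.round(1),"toolx",r0.as_matrix()[:,0].round(3),"tooly",r0.as_matrix()[:,1].round(3),"tz",r0.as_matrix()[:,2].round(4),"F",s["wrist_force"].round(1),"q6",s["joint_pos"][5].round(2))
    for q,yaw in wps:
        d=r0.inv().apply(np.array(q)-p)/10; a=(r0.inv()*down(yaw,r0)).as_rotvec(degrees=True)
        print(np.round(d,2).tolist()+np.round(a,2).tolist())
E
python3 - <<'E'
from h import *
y=-.1685
rows([([480,300,250],y),([437.4,-79,230],y),])
E
```

```text
t 1.2 tcp [199.4 592.3 253.3] toolx [-0.948  0.319 -0.   ] tooly [0.319 0.948 0.   ] tz [ 0.e+00  1.e-04 -1.e+00] F [-0.5 -0.9  0.3] q6 -0.11
[-35.92, -18.75, 0.33, 0.0, -0.0, 81.05]
[-43.98, -56.03, 2.33, 0.0, -0.0, 81.05]
```

apply_moves:
  motion:
    - [-35.9,-18.8,0.3,0,0,40,0]
    - [-35.9,-18.8,0.3,0,0,40,0]
    - [-35.9,-18.8,0.3,0,0,40,0]
    - [-35.9,-18.8,0.3,0,0,40,0]
    - [-35.9,-18.8,0.3,0,0,40,0]
    - [-35.9,-18.8,0.3,0,0,40,0]
    - [-35.9,-18.8,0.3,0,0,40,0]
    - [-35.9,-18.8,0.3,0,0,40,0]
    - [-44,-56,2.3,0,0,81,0]
    - [-44,-56,2.3,0,0,81,0]
    - [-44,-56,2.3,0,0,81,0]
    - [-44,-56,2.3,0,0,81,0]
    - [-44,-56,2.3,0,0,81,0]
    - [-44,-56,2.3,0,0,81,0]
    - [-44,-56,2.3,0,0,81,0]
    - [-44,-56,2.3,0,0,81,0]
    - [-44,-56,2.3,0,0,81,0]
    - [-44,-56,2.3,0,0,81,0]
    - [-44,-56,2.3,0,0,81,0]
    - [-44,-56,2.3,0,0,81,0]

```text
clock: 3.2
tool_pos: [437.9, -77.7, 230.4]
tcp_rot: [2.398, 2.03, 0.0]
wrist_force: [-0.2, 0.1, 0.2]
grip_width: 1.001
grasp_force: 0.0
```

```bash
python3 - <<'E'
from h import *
f=eyes.grab_frame("wrist"); cv2.imwrite("pics/w1.png",f["frame"][:,:,::-1])
print(np.round(f["world_from_camera"],2).tolist(),f["fovy"],f["dist_coeffs"])
P=np.vstack([place(SLAT,[437.4,-79,-.1685]),place(CRATE,[763.8,-48,.206])]); print(proj(f,P).round(0).tolist())
rows([([437.4,-79,230],-.1685)])
E
```

```text
[[0.99, -0.16, -0.05, 449.89], [-0.16, -0.94, -0.29, -3.82], [-0.0, 0.29, -0.96, 351.14], [0.0, 0.0, 0.0, 1.0]] 67.33726088490985 [-0.00611986  0.          0.          0.          0.        ]
[[312.0, 340.0], [311.0, 369.0], [311.0, 40.0], [309.0, 24.0], [326.0, 340.0], [327.0, 369.0], [329.0, 40.0], [331.0, 24.0], [549.0, 306.0], [643.0, 379.0], [481.0, 6.0], [576.0, -66.0], [820.0, 216.0], [1041.0, 256.0], [825.0, -138.0], [1149.0, -306.0], [664.0, 372.0], [769.0, 447.0], [606.0, -79.0], [751.0, -183.0], [1041.0, 256.0], [1279.0, 299.0], [1149.0, -306.0], [1577.0, -524.0]]
t 3.25 tcp [437.9 -77.8 230.4] toolx [0.165 0.986 0.   ] tooly [ 0.986 -0.165  0.   ] tz [ 2.e-04  1.e-04 -1.e+00] F [ 0.5  0.1 -0.2] q6 -0.16
[-0.13, -0.03, 0.04, 0.01, -0.01, 0.15]
```

View pics/w1.png

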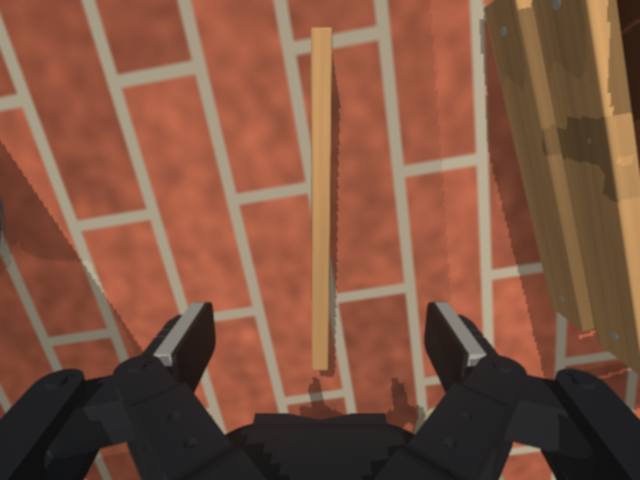

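The slat lies between the fingers, (311,27)–(328,370), within 2–3 px of the prediction. Going down and gripping.

apply_moves:
  motion:
    - [-0.2,0,5,0,0,0,0]
    - [-0.2,0,9,0,0,0,0]
    - [-0.2,0,13,0,0,0,0]
    - [-0.2,0,16,0,0,0,0]
    - [-0.2,0,18,0,0,0,0]
    - [-0.2,0,19,0,0,0,0]
    - [-0.2,0,20,0,0,0,0]
    - [-0.2,0,20,0,0,0,0]
    - [-0.2,0,20,0,0,0,128]
    - [-0.2,0,20,0,0,0,160]
    - [-0.2,0,20,0,0,0,190]
    - [-0.2,0,20,0,0,0,220]
    - [-0.2,0,20,0,0,0,255]
    - [-0.2,0,20,0,0,0,255]
    - [-0.2,0,20,0,0,0,255]
    - [-0.2,0,20,0,0,0,255]
  force: 50

```text
clock: 4.85
tool_pos: [437.5, -80.8, 30.7]
tcp_rot: [2.4, 2.027, 0.001]
wrist_force: [-1.0, 0.4, 6.9]
grip_width: 0.182
grasp_force: 49.1
```

```bash
python3 - <<'E'
from h import *
c=.206; a=-.1685
s=telemetry.state();print(s["grip_width"],s["grasp_force"],s["wrist_force"])
u=np.array([np.cos(c),np.sin(c)]); C=np.array([763.8,-48])
pre=C-(128+70)*u
rows([(s["tool_pos"]+[0,0,200],a),([*pre,230],c)])
E
```

```text
0.1817252613057382 49.11707818508148 [-0.99694717  0.43609917  6.88247949]
t 4.85 tcp [437.5 -80.8  30.7] toolx [0.167 0.986 0.   ] tooly [ 0.986 -0.167  0.001] tz [ 6.e-04 -1.e-04 -1.e+00] F [-1.   0.4  6.9] q6 -0.16
[0.0, 0.01, -20.0, 0.03, -0.0, 0.03]
[1.46, 13.2, -19.93, 0.03, 0.0, -21.42]
```

Gripped (49 N). Lifting, then moving to a pose 70 mm in front of the seat at seat height.

apply_moves:
  motion:
    - [0,0,-2,0,0,0,255]
    - [0,0,-5,0,0,0,255]
    - [0,0,-9,0,0,0,255]
    - [0,0,-12.5,0,0,0,255]
    - [0,0,-14,0,0,0,255]
    - [0.3,2,-14,0,0,-4,255]
    - [0.5,5,-14,0,0,-8,255]
    - [0.8,8,-14,0,0,-13,255]
    - [1.2,11,-14,0,0,-18,255]
    - [1.5,13.2,-14,0,0,-21.4,255]
    - [1.5,13.2,-14,0,0,-21.4,255]
    - [1.5,13.2,-14,0,0,-21.4,255]
    - [1.5,13.2,-14,0,0,-21.4,255]

```text
clock: 6.15
tool_pos: [569.0, -87.9, 170.1]
tcp_rot: [-1.982, -2.436, 0.001]
wrist_force: [0.3, -0.2, -1.3]
grip_width: 0.182
grasp_force: 49.1
```

```bash
python3 - <<'E'
from h import *
c=.206
s=telemetry.state();print(s["grip_width"],s["grasp_force"],s["wrist_force"],s["wrist_torque"])
u=np.array([np.cos(c),np.sin(c)]); C=np.array([763.8,-48])
rows([([*(C-198*u),170.7],c),([*(C-128*u),170.7],c)])
F={n:eyes.grab_frame(n) for n in("wrist","top","side")}
for n,f in F.items(): cv2.imwrite(f"pics/{n}2.png",f["frame"][:,:,::-1])
import pickle
pickle.dump(F,open("F2.pkl","wb"))
p=s["tool_pos"]; yaw=c
for n,f in F.items():
    print(n,"slat",proj(f,place(SLAT,[p[0],p[1],c],140)).round(0).tolist())
    print(n,"posts",proj(f,place(np.array([[-120,y,190.] for y in(-136,-114,114,136,-150,150)]+[[-136,y,123] for y in(-150,150)]),[*C,c])).round(0).tolist())
E
```

```text
0.18162284575449963 49.12929117679596 [ 0.29443163 -0.21321439 -1.25434861] [ 0.05569636 -0.00639162  0.03150998]
t 6.15 tcp [569.  -87.9 170.1] toolx [-0.203  0.979  0.001] tooly [ 0.979  0.203 -0.001] tz [-1.1e-03  3.0e-04 -1.0e+00] F [ 0.3 -0.2 -1.3] q6 -0.47
[-0.08, 0.08, -0.06, -0.06, -0.03, -0.07]
[-0.07, 7.08, -0.06, -0.06, -0.03, -0.07]
wrist slat [[307.0, 531.0], [303.0, 647.0], [297.0, -101.0], [282.0, -245.0], [334.0, 531.0], [338.0, 647.0], [343.0, -101.0], [358.0, -245.0]]
wrist posts [[498.0, 629.0], [506.0, 596.0], [650.0, -38.0], [676.0, -154.0], [493.0, 648.0], [693.0, -238.0], [420.0, 503.0], [482.0, -71.0]]
top slat [[444.0, 207.0], [448.0, 202.0], [312.0, 233.0], [311.0, 228.0], [442.0, 201.0], [447.0, 195.0], [310.0, 226.0], [310.0, 221.0]]
top posts [[433.0, 165.0], [423.0, 167.0], [320.0, 187.0], [310.0, 189.0], [439.0, 164.0], [304.0, 190.0], [435.0, 180.0], [306.0, 205.0]]
side slat [[406.0, 289.0], [409.0, 272.0], [307.0, 220.0], [306.0, 203.0], [411.0, 285.0], [415.0, 268.0], [312.0, 217.0], [312.0, 200.0]]
side posts [[431.0, 248.0], [423.0, 242.0], [345.0, 195.0], [338.0, 191.0], [437.0, 251.0], [334.0, 188.0], [427.0, 278.0], [329.0, 213.0]]
```

View pics/wrist2.png

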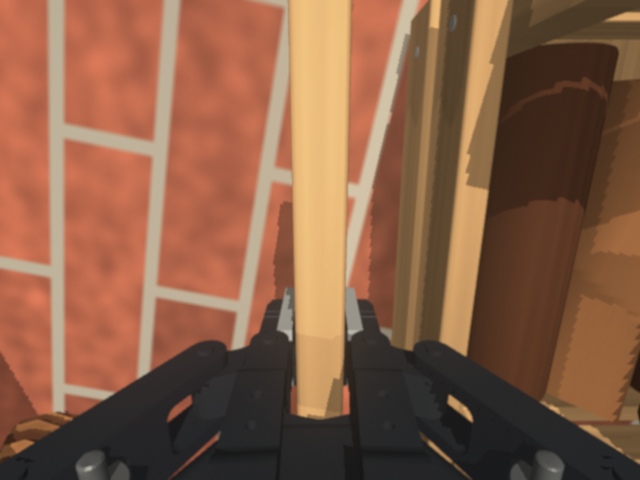

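View pics/side2.png

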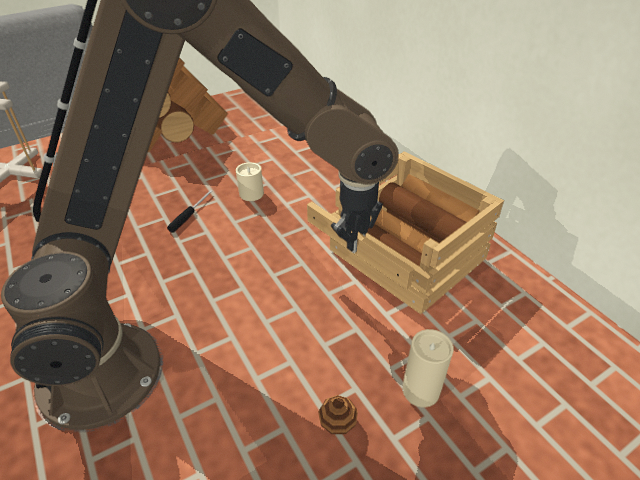

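The wrist view shows the slat held between the pads with the open seat to its right. The side view shows it in front of the crate, left end near (310,205), clear of everything. Now measuring the held slat against the crate in the same images.

```bash
python3 - <<'E'
from h import *
s=telemetry.state(); p=s["tool_pos"]; c=.2045
tiles=[]
for n in("top","side"):
    f=eyes.grab_frame(n); r=eyes.regions_of(f,"slat"); print(n,[(round(d["conf"],2),int(d["mask"].sum())) for d in r])
    m=r[0]["mask"].astype(np.uint8); pts=np.argwhere(m)[:,::-1].astype(np.float32)
    h=cv2.convexHull(pts).reshape(-1,2)
    # fit along-slat offset, height, pitch(roll about tool y) with hull pts to polygon
    def model(q):
        M=SLAT@R.from_euler("x",q[2]).as_matrix().T
        return proj(f,place(M,[p[0]-np.sin(c)*q[0],p[1]+np.cos(c)*q[0],c],s["tool_pos"][2]-30.7+q[1]))
    cs=np.vstack([x.reshape(-1,2) for x in cv2.findContours(m,cv2.RETR_EXTERNAL,cv2.CHAIN_APPROX_NONE)[0]])
    def res(q):
        H=cv2.convexHull(model(q).astype(np.float32)); return [cv2.pointPolygonTest(H,(float(a),float(b)),True)-.5 for a,b in cs]
    o=least_squares(res,[0,0,0],loss="soft_l1",f_scale=.7,x_scale=[1,1,.01],diff_step=1e-3,) if 0 else None
    from scipy.optimize import minimize
    o=minimize(lambda q:np.mean(np.sqrt(1+np.square([min(v,1.5) for v in res([q[0],q[1],q[2]/100])]))),[0.5,0.5,0.5],method="Nelder-Mead")
    print(n,o.x.round(2),round(o.fun,3))
    im=f["frame"][:,:,::-1].copy(); im[...,1]=np.where(m>0,255,im[...,1])
    for q in model([0,0,0]): cv2.circle(im,tuple(int(v) for v in q.round()),1,(255,0,0),-1)
    x0,y0=(290,170) if n=="top" else(290,180)
    tiles.append(cv2.resize(im[y0:y0+130,x0:x0+190],None,fx=4,fy=2.3,interpolation=cv2.INTER_NEAREST))
cv2.imwrite("pics/fit2.png",np.vstack(tiles))
E
```

```text
top [(0.69, 647)]
top [ 3.28 -0.4   0.98] 1.259
side [(0.75, 2079), (0.51, 2866)]
side [ 1.34 -2.28 -0.01] 1.2
```

View pics/fit2.png

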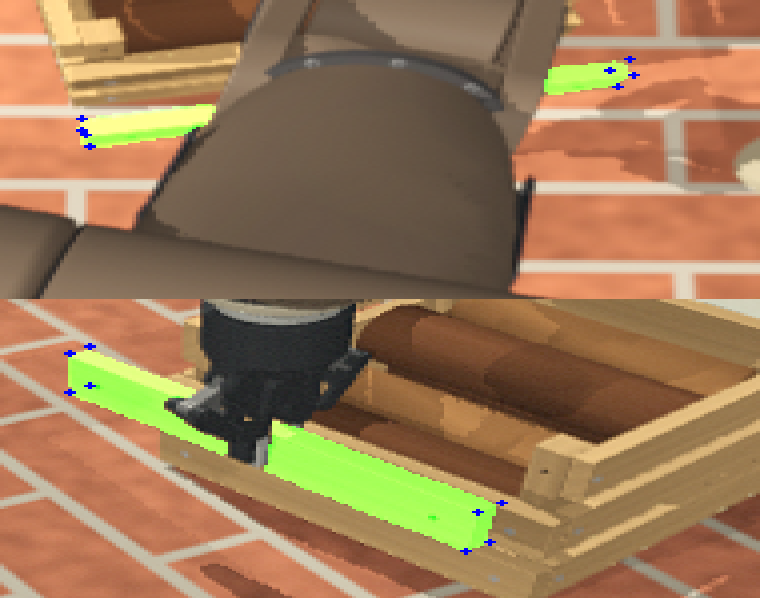

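Slat sits about 2 mm towards +y of the TCP and level. The corrected seat TCP is about (639, -77.5). Approaching to about 8 mm short.

apply_moves:
  motion:
    - [-0.1,1.5,-0.1,0,0,0,255]
    - [-0.2,3,-0.1,0,0,0,255]
    - [-0.3,4.3,-0.1,0,0,0,255]
    - [-0.4,5.3,-0.1,0,0,0,255]
    - [-0.4,6,-0.1,0,0,0,255]
    - [-0.4,6.27,-0.1,0,0,0,255]
    - [-0.4,6.27,-0.1,0,0,0,255]
    - [-0.4,6.27,-0.1,0,0,0,255]
    - [-0.4,6.27,-0.1,0,0,0,255]

```text
clock: 7.4
tool_pos: [631.9, -79.2, 171.4]
tcp_rot: [-1.982, -2.438, 0.0]
wrist_force: [0.2, 0.1, -1.8]
grip_width: 0.18
grasp_force: 49.2
```

```bash
python3 - <<'E'
from h import *
s=telemetry.state(); print(s["tool_pos"].round(1),s["wrist_force"].round(1),s["wrist_torque"].round(2),s["grasp_force"])
t=[]
for n,(x0,y0) in(("top",(300,155)),("side",(315,175))):
    f=eyes.grab_frame(n); im=f["frame"][:,:,::-1].copy(); cv2.imwrite(f"pics/{n}3.png",im)
    t.append(im)
a=cv2.resize(t[0][150:225,285:455],(800,353),interpolation=cv2.INTER_CUBIC)[:300]
l=cv2.resize(t[1][170:235,310:390],(400,300),interpolation=cv2.INTER_CUBIC)
r=cv2.resize(t[1][230:295,380:460],(400,300),interpolation=cv2.INTER_CUBIC)
cv2.imwrite("pics/c3.png",np.vstack([a,np.hstack([l,r])]))
E
```

```text
[631.9 -79.2 171.4] [ 0.2  0.1 -1.8] [0.03 0.01 0.  ] 49.199504256248474
```

View pics/c3.png

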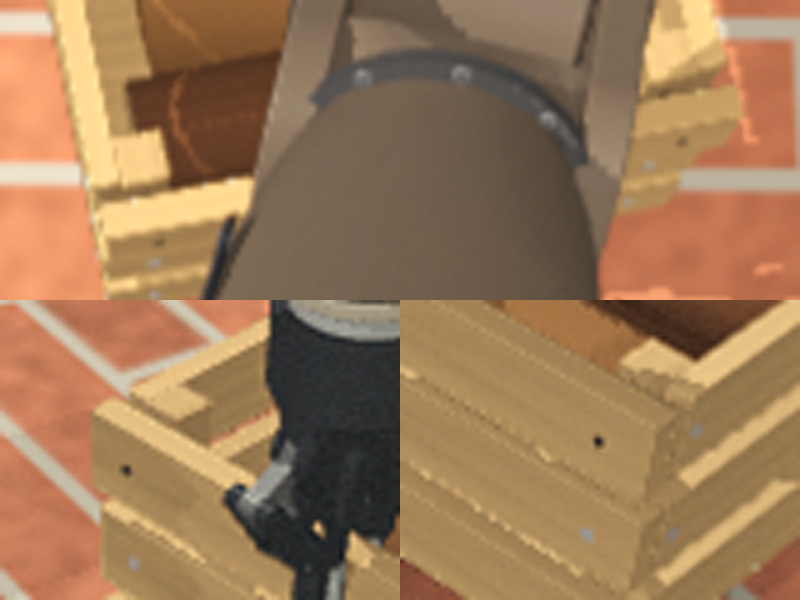

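The crop shows the slat just in front of the posts, with the left end near the crate's left side and the right end close to the right side. Closing the last millimetres slowly.

apply_moves:
  motion:
    - [0,0.1,0.06,0,0,0,255]
    - [0,0.2,0.06,0,0,0,255]
    - [0,0.3,0.06,0,0,0,255]
    - [0,0.4,0.06,0,0,0,255]
    - [0,0.5,0.06,0,0,0,255]
    - [0,0.5,0.06,0,0,0,255]
    - [0,0.5,0.06,0,0,0,255]

```text
clock: 8.2
tool_pos: [637.1, -78.1, 170.7]
tcp_rot: [-1.981, -2.438, -0.0]
wrist_force: [0.0, -0.3, -1.7]
grip_width: 0.183
grasp_force: 49.2
```

```bash
python3 - <<'E'
from h import *
s=telemetry.state(); print(s["tool_pos"].round(1),s["wrist_force"].round(1),s["wrist_torque"].round(2))
p=s["tool_pos"]
# per camera: fit crate & held slat from masks; compare slat ends to crate sides
for n in("top","side"):
    f=eyes.grab_frame(n)
    print(n,[(round(d["conf"],2),int(d["mask"].sum())) for d in eyes.regions_of(f,"slat")])
    for d in eyes.regions_of(f,"slat")[:1]:
        q=np.argwhere(d["mask"])[:,::-1]; i0,i1=q[:,0].argmin(),q[:,0].argmax(); print("slat mask extremes",q[i0],q[i1])
    c=.206; ey=np.array([-np.sin(c),np.cos(c)])
    for off in(0,2,): print(off,proj(f,place(SLAT,[*(p[:2]+off*ey),c],140)).round(1)[[0,1,2,3,5,7]].tolist())
    cv2.imwrite(f"pics/{n}4.png",f["frame"][:,:,::-1])
E
```

```text
[637.1 -78.1 170.7] [ 0.  -0.3 -1.7] [-0.04 -0.04 -0.02]
top [(0.79, 565)]
slat mask extremes [306 192] [439 168]
0 [[438.3, 178.0], [442.8, 171.2], [307.8, 203.4], [307.2, 197.6], [441.1, 164.3], [305.7, 190.6]]
2 [[437.4, 178.1], [441.9, 171.4], [306.9, 203.5], [306.2, 197.8], [440.2, 164.5], [304.8, 190.8]]
side [(0.75, 2173)]
slat mask extremes [330 195] [436 253]
0 [[429.3, 273.6], [432.9, 256.0], [329.5, 209.0], [329.6, 192.0], [437.7, 252.2], [334.5, 189.3]]
2 [[428.5, 273.1], [432.1, 255.5], [328.9, 208.6], [329.0, 191.6], [436.9, 251.8], [333.9, 188.9]]
```

```bash
python3 - <<'E'
from h import *
t=cv2.imread("pics/top4.png"); s=cv2.imread("pics/side4.png")
# vertical crate edges, drawn with seat at given lateral offset
def g(im,x,y,w=40,h=30): return cv2.resize(im[y:y+h,x:x+w],(400,300),interpolation=cv2.INTER_CUBIC)
cv2.imwrite("pics/c4.png",np.vstack([np.hstack([g(t,293,182),g(t,415,158)]),np.hstack([g(s,318,188),g(s,408,250)])]))
E
```

```text
(no output)
```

View pics/c4.png

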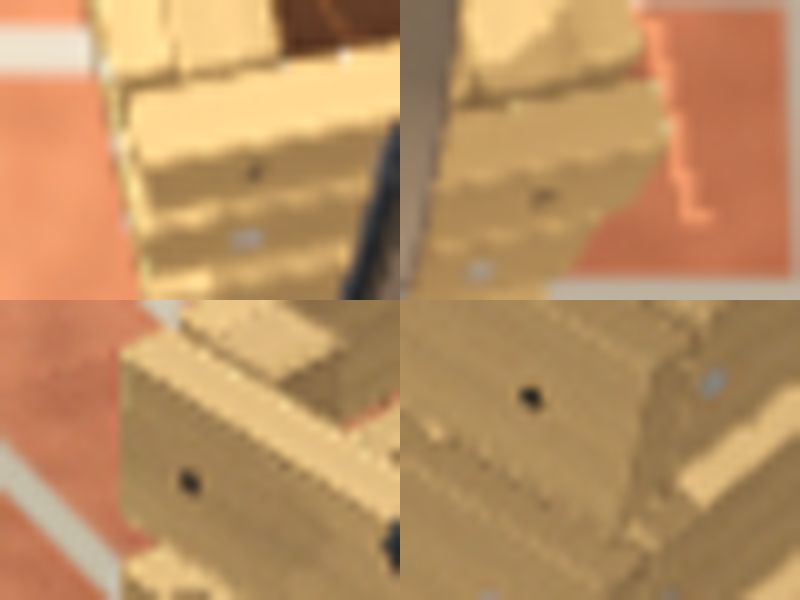

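The crop shows the slat's hole and the fixed slat's screw head at each end: top view left hole (318.4,199.2) over screw (317.8,206), right hole (429.3,177.6) over screw (423,185). These make good alignment marks, so I'll triangulate them.

```bash
cat > m.py <<'E'
from h import *
def cen(im,x,y,kind,w=4):
    x,y=int(round(x)),int(round(y)); p=im[y-w:y+w+1,x-w:x+w+1].astype(float)
    v=(p.max(2)-p.min(2)) if kind=="screw" else p.sum(2)/3
    q=np.clip(np.median(v)-v-12,0,None); n,lab=cv2.connectedComponents((q>0).astype(np.uint8))
    b=max(range(1,n),key=lambda i:q[lab==i].sum()); q=q*(lab==b)
    yy,xx=np.mgrid[-w:w+1,-w:w+1]; return np.array([x+(q*xx).sum()/q.sum(),y+(q*yy).sum()/q.sum()])
def measure(g):
    F={n:eyes.grab_frame(n) for n in g}; out={}
    for k in g["top"]:
        obs=[]
        for n in g:
            u=cen(F[n]["frame"],*g[n][k],k.split("_")[0]); obs.append((F[n],u)); 
        s=least_squares(lambda P:np.concatenate([proj(f,P)[0]-u for f,u in obs]),[640,-75,130])
        out[k]=s.x; print(k,[u.round(1).tolist() for _,u in obs],"xyz",s.x.round(1),"res",s.fun.round(2))
    return out,F
def report(g):
    o,F=measure(g)
    d=o["screw_L"]-o["screw_R"]; h=o["hole_L"]-o["hole_R"]
    c=np.arctan2(-d[0],d[1]); ex=np.array([np.cos(c),np.sin(c),0]); ey=np.array([-np.sin(c),np.cos(c),0])
    print("len",np.linalg.norm(d).round(1),np.linalg.norm(h).round(1),"yaw crate",np.degrees(c).round(2),"slat",np.degrees(np.arctan2(-h[0],h[1])).round(2),"level",np.degrees([d[2]/250,h[2]/250]).round(2))
    for e in "LR": q=o["hole_"+e]-o["screw_"+e]; print(e,"hole-screw ex,ey,z",(q@ex).round(1),(q@ey).round(1),q[2].round(1))
E
python3 - <<'E'
from m import *
report({"top":dict(hole_L=(318.4,199.2),hole_R=(429.3,177.6),screw_L=(317.8,206),screw_R=(423,185)),
 "side":dict(hole_L=(337,206.3),hole_R=(421.1,259.7),screw_L=(337,227),screw_R=(417.4,280.9))})
E
```

```text
hole_L [[318.1, 198.7], [336.5, 205.8]] xyz [603.7  43.9 162.6] res [-0.    0.01  0.01 -0.  ]
hole_R [[428.8, 177.2], [420.7, 259.4]] xyz [ 654.6 -201.   162.6] res [-0.02  0.03  0.03 -0.01]
screw_L [[317.4, 205.4], [336.3, 226.7]] xyz [605.3  46.2  96.1] res [ 0.03 -0.07 -0.08  0.02]
screw_R [[422.5, 184.7], [416.9, 280.5]] xyz [ 657.2 -198.6   95.9] res [ 0.04 -0.08 -0.08  0.02]
len 250.2 250.1 yaw crate 11.96 slat 11.75 level [0.05 0.01]
L hole-screw ex,ey,z -2.1 -2.0 66.6
R hole-screw ex,ey,z -3.1 -1.8 66.7
```

Very consistent: spacing is 250 mm on both, the slat is 1.9 mm too far towards -y, yaw is 0.2° short, and the gap is 2–3 mm. Correcting, then easing into contact.

apply_moves:
  motion:
    - [0.1,0,-0.03,0,0,-0.2,255]
    - [0.19,0,-0.03,0,0,-0.2,255]
    - [0.19,0.05,-0.03,0,0,-0.2,255]
    - [0.19,0.1,-0.03,0,0,-0.2,255]
    - [0.19,0.15,-0.03,0,0,-0.2,255]
    - [0.19,0.2,-0.03,0,0,-0.2,255]
    - [0.19,0.2,-0.03,0,0,-0.2,255]
    - [0.19,0.2,-0.03,0,0,-0.2,255]

```text
clock: 9.4
tool_pos: [638.7, -75.8, 171.0]
tcp_rot: [-1.977, -2.441, -0.0]
wrist_force: [0.2, -0.2, -1.3]
grip_width: 0.181
grasp_force: 49.2
```

```bash
python3 - <<'E'
from m import *
s=telemetry.state(); print(s["tool_pos"].round(1),s["wrist_force"].round(1),s["wrist_torque"].round(2))
report({"top":dict(hole_L=(317.3,197.9),hole_R=(428,176.6),screw_L=(317.4,205.4),screw_R=(422.5,184.7)),
 "side":dict(hole_L=(336.6,204.4),hole_R=(420.6,258),screw_L=(336.3,226.7),screw_R=(416.9,280.5))})
E
```

```text
[638.7 -75.8 171. ] [ 0.2 -0.2 -1.3] [-0.01 -0.07 -0.01]
hole_L [[317.1, 198.1], [336.4, 205.0]] xyz [604.7  46.1 163.1] res [-0.01  0.03  0.03 -0.01]
hole_R [[427.7, 176.5], [420.8, 258.2]] xyz [ 656.3 -198.6  163.1] res [ 0.04 -0.08 -0.08  0.02]
screw_L [[317.4, 205.4], [336.3, 226.8]] xyz [605.3  46.3  96. ] res [ 0.03 -0.06 -0.07  0.02]
screw_R [[422.5, 184.7], [416.9, 280.5]] xyz [ 657.2 -198.6   95.9] res [ 0.04 -0.08 -0.08  0.02]
len 250.3 250.2 yaw crate 11.96 slat 11.9 level [ 0.02 -0.02]
L hole-screw ex,ey,z -0.6 0.0 67.1
R hole-screw ex,ey,z -0.9 0.1 67.2
```

Aligned to about 0.1 mm, with a 0.7 mm gap. Now the gentle push in small steps.

apply_moves:
  motion:
    - [0,0.02,0,0,0,0,255]
    - [0,0.04,0,0,0,0,255]
    - [0,0.06,0,0,0,0,255]
    - [0,0.08,0,0,0,0,255]
    - [0,0.1,0,0,0,0,255]
    - [0,0.1,0,0,0,0,255]
    - [0,0.1,0,0,0,0,255]

```text
clock: 10.2
tool_pos: [639.7, -75.6, 171.0]
tcp_rot: [-1.977, -2.441, -0.0]
wrist_force: [0.0, -0.1, -2.1]
grip_width: 0.179
grasp_force: 49.3
```

```bash
python3 - <<'E'
from rig import telemetry
s=telemetry.state(); print(s["tool_pos"].round(2),s["wrist_force"].round(2),s["wrist_torque"].round(2))
E
```

```text
[639.65 -75.61 170.97] [ 0.03 -0.12 -2.07] [ 0.04  0.01 -0.02]
```

apply_moves:
  motion:
    - [0,0.02,0,0,0,0,255]
    - [0,0.04,0,0,0,0,255]
    - [0,0.05,0,0,0,0,255]
    - [0,0.05,0,0,0,0,255]

```text
clock: 10.6
tool_pos: [639.7, -75.6, 170.9]
tcp_rot: [-1.977, -2.441, 0.001]
wrist_force: [-6.3, -1.4, 1.0]
grip_width: 0.186
grasp_force: 49.6
```

apply_moves:
  motion:
    - [0,0.01,0,0,0,0,255]
    - [0,0.01,0,0,0,0,255]
    - [0,0.01,0,0,0,0,255]

```text
clock: 10.9
tool_pos: [639.7, -75.6, 171.0]
tcp_rot: [-1.977, -2.44, 0.001]
wrist_force: [-6.3, -1.7, -0.2]
grip_width: 0.18
grasp_force: 49.6
```

```bash
python3 - <<'E'
from m import *
s=telemetry.state(); print(s["tool_pos"].round(2),s["wrist_force"].round(2),s["wrist_torque"].round(2))
report({"top":dict(hole_L=(317.1,198),hole_R=(427.7,176.3),screw_L=(317.4,205.4),screw_R=(422.5,184.7)),
 "side":dict(hole_L=(336.4,204.8),hole_R=(420.8,258),screw_L=(336.3,226.7),screw_R=(416.9,280.5))})
for i in range(3):
    eyes.grab_frame("top"); s=telemetry.state(); print(s["clock"],s["tool_pos"].round(2),s["wrist_force"].round(2),s["wrist_torque"].round(2))
E
```

```text
[639.67 -75.61 170.99] [-6.31 -1.7  -0.17] [-0.22  0.78  0.03]
hole_L [[317.1, 197.7], [336.7, 204.7]] xyz [605.6  46.  163.6] res [-0.02  0.04  0.05 -0.01]
hole_R [[427.5, 176.0], [421.0, 258.0]] xyz [ 657.5 -198.3  162.7] res [ 0.02 -0.05 -0.05  0.02]
screw_L [[317.4, 205.4], [336.3, 226.7]] xyz [605.3  46.3  96.1] res [ 0.03 -0.07 -0.07  0.02]
screw_R [[422.5, 184.7], [416.9, 280.5]] xyz [ 657.2 -198.6   95.9] res [ 0.04 -0.08 -0.08  0.02]
len 250.3 249.8 yaw crate 11.96 slat 11.99 level [0.03 0.2 ]
L hole-screw ex,ey,z 0.2 -0.3 67.5
R hole-screw ex,ey,z 0.3 0.2 66.7
11.05 [639.66 -75.59 170.95] [-5.37 -0.92  1.88] [-0.18  0.77  0.07]
11.1 [639.68 -75.62 170.97] [-5.86 -1.31  1.57] [-0.25  0.77  0.03]
11.15 [639.67 -75.6  170.97] [-5.51 -1.14  1.15] [-0.24  0.76 -0.07]
```

apply_moves:
  motion:
    - [0,0.01,0,0,0,0,255]
    - [0,0.02,0,0,0,0,255]
    - [0,0.02,0,0,0,0,255]
    - [0,0.02,0,0,0,0,255]

```text
clock: 11.55
tool_pos: [639.7, -75.6, 171.0]
tcp_rot: [-1.976, -2.44, 0.002]
wrist_force: [-7.0, -1.4, 2.0]
grip_width: 0.182
grasp_force: 49.7
```

```bash
python3 - <<'E'
from rig import telemetry,eyes
for i in range(4):
    eyes.grab_frame("top"); s=telemetry.state(); print(s["clock"],s["tool_pos"].round(2),s["wrist_force"].round(2),s["wrist_torque"].round(2))
E
```

```text
11.6 [639.66 -75.56 170.96] [-7.84 -0.83  0.9 ] [-0.27  0.94  0.02]
11.65 [639.66 -75.58 170.94] [-7.78 -1.63  2.61] [-0.22  0.99 -0.04]
11.7 [639.68 -75.58 171.01] [-6.05 -1.68  2.45] [-0.28  0.96  0.03]
11.75 [639.65 -75.61 170.98] [-7.68 -2.63  1.65] [-0.29  0.93  0.02]
```

apply_moves:
  motion:
    - [0,0.01,0,0,0,0,255]
    - [0,0.02,0,0,0,0,255]
    - [0,0.03,0,0,0,0,255]
    - [0,0.03,0,0,0,0,255]
    - [0,0.03,0,0,0,0,255]

```text
clock: 12.25
tool_pos: [639.7, -75.6, 171.0]
tcp_rot: [-1.976, -2.44, 0.003]
wrist_force: [-9.0, -1.8, 3.1]
grip_width: 0.177
grasp_force: 49.9
```

```bash
python3 - <<'E'
from m import *
for i in range(6):
    eyes.grab_frame("top"); s=telemetry.state(); print(s["clock"],s["tool_pos"].round(2),s["wrist_force"].round(2),s["wrist_torque"].round(2))
print(R.from_rotvec(s["tcp_rot"]).as_matrix()[2].round(4))
report({"top":dict(hole_L=(317.1,198),hole_R=(427.7,176.3),screw_L=(317.4,205.4),screw_R=(422.5,184.7)),
 "side":dict(hole_L=(336.4,204.8),hole_R=(420.8,258),screw_L=(336.3,226.7),screw_R=(416.9,280.5))})
E
```

```text
12.3 [639.66 -75.57 170.96] [-9.6  -2.12  2.98] [-0.37  1.22  0.03]
12.35 [639.68 -75.58 170.99] [-9.6  -2.34  2.35] [-0.37  1.16  0.  ]
12.4 [639.67 -75.58 170.97] [-9.04 -1.72  3.24] [-0.32  1.22  0.05]
12.45 [639.68 -75.58 170.98] [-9.95 -1.76  2.79] [-0.32  1.15 -0.01]
12.5 [639.68 -75.59 170.98] [-9.07 -2.67  3.11] [-0.34  1.26  0.03]
12.55 [639.67 -75.59 171.  ] [-8.23 -2.59  3.16] [-0.29  1.21  0.04]
[ 5.0e-04 -2.5e-03 -1.0e+00]
hole_L [[317.1, 197.7], [336.7, 204.8]] xyz [605.6  46.  163.5] res [-0.02  0.04  0.05 -0.01]
hole_R [[427.6, 176.1], [421.0, 258.0]] xyz [ 657.3 -198.5  163. ] res [ 0.02 -0.04 -0.04  0.01]
screw_L [[317.4, 205.4], [336.3, 226.7]] xyz [605.3  46.2  96.1] res [ 0.03 -0.07 -0.07  0.02]
screw_R [[422.5, 184.7], [416.9, 280.5]] xyz [ 657.2 -198.5   95.9] res [ 0.04 -0.09 -0.09  0.03]
len 250.2 249.9 yaw crate 11.96 slat 11.94 level [0.05 0.12]
L hole-screw ex,ey,z 0.2 -0.2 67.4
R hole-screw ex,ey,z 0.1 0.0 67.0
```

```bash
python3 -c "
from rig import job
print(job.job_done())"
```

```text
the job is handed in; nothing more can be done
None
```

I handed the job in with the slat still gripped in its old place, pressed against both posts at about 9.5 N. At the last check it was level to about 0.1° and within about 0.5 mm of flush at the ends and top edge. The candles, pine cone and screwdriver were not touched.

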